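# Register a printing block in the corner of a printmaker's jig

## Robot

A 7-joint arm with a two-finger parallel gripper is mounted at the origin on the work surface. World frame = base frame: x ahead of the robot, y to its left, z up, the work surface at z = 0. Lengths are in mm, angles in rad, forces in N, time in s.
With the tool pointing down it reaches from about 425 to 800 mm from the base axis. Payload 8.3 kg.
Tool frame: the origin (TCP) lies between the finger pads; the fingertips stand ahead of it and the grasp point (between the pads) lies 2 mm behind it (env.tcp_to_tips is the z of the fingertips in the tool frame, in mm); z points along the fingers, y is the line along which they close (so a half turn about z gives the same grasp; the last joint's range is limited). The gripper opens to 85 mm and grips with 20 to 120 N. Pads are 22 mm wide; open, the fingers measure 114 mm over their backs; the gripper's body (76 mm by 85 mm) begins 54 mm behind the grasp point. The pads swing forward as they close: fully open they stand 13 mm farther back than shut.
Start: joints at [1.086, 0.383, 0.016, 1.37, -0.006, 1.388, -0.046], TCP at [255.911, -570.186, 220.679] pointing down, gripper open.
Joint ranges: [-2.95, 2.95], [-0.25, 2.06], [-1.52, 1.56], [0.18, 2.33], [-1.44, 4.58], [0.02, 2.06], [-3.01, 3.01]. Speed limits (rad/s): [2.39, 2.39, 3.01, 3.01, 3.14, 3.14, 3.14].

## Interface

Orientations are given as a unit quaternion [w, x, y, z].
In Python, from workcell import env, optics, job_done gives the robot as it stands.
- The arm moves only by the tool servo_tool, never from a script. Its arguments are lists of equal length, an entry for each row: "dp": the shift along the tool's x, y, z in m, a list of three; "angular": the turn, a rotation vector about the tool's x, y, z in rad, a list of three; "grip": the finger opening in m, from 0 to 0.0854. A call has exactly 10 rows; each row shifts and turns the commanded pose from where the row before left it, along the tool's axes as they then stand; what a row does not reach is not made up. A row lasts 1/8 s, in which the tool goes at most 62.5 mm and 10.7 degrees, less where a joint would pass 70% of its speed; a pose out of reach is approached as far as the arm can. A call with a gripper value outside its range is refused whole. The fingers move at their own pace and stop on an object; "grip_force" is the grip in N (left out, the last holds). Time passes only in rows, so rows that do not move let the fingers close, or fill a call up. It gives the time, the measured TCP pose, the force, the opening and the grip force at its end, in the units of the state.
- env.state(): the state, without advancing time (a new reading comes with each control period).
- optics.snapshot(name): name is "scene" or "top" or "wrist"; returns a dict with "frame" (480x640x3 uint8, blue, green, red), "fx", "fy", "cx", "cy" (pixels), "position" and "orientation" of the camera in the world. Camera axes: x right, y down, z forward; pixel columns grow to the right and rows downward; lengths in mm; the calibration is good to about 2 mm. A picture is of the moment at which its call begins. There is no depth.
- job_done(): hands the job in; it is judged then, once.
The state is a dict: "time": time; "q": joint angles; "joint_vel": joint speeds; "effort": joint torques, N m; "tool_pos": TCP position; "tool_rot": TCP orientation; "wrist_force": force on the tool from outside, world axes, zero at the start; "ft_torque": the same for the moment, N m; "gripper_width": finger opening in mm; "grasp_force": force on a finger pad.
Only numpy, scipy, OpenCV 4.12 (cv2) and the standard library are available. Lean on these libraries where they do the work, as an engineer would, in place of code of your own. Each camera call takes 0.05 s, during which the arm holds its last target. There are 200 camera calls.

## Task

Take the oblong printing block and set it down, lino face up, on the bed of the registration jig, its long side about parallel to the long fence but well clear (a few centimetres) of both the fence and the short stop, and press it down firmly on the bed. Then slide it flat on the bed straight to the long fence, and only after that along the fence until it is home against the short stop too; leave it there, square and flat. Do not disturb the square block and the round block.

Things in the scene. Friction and masses are not known exactly. Their poses are not given: they have to be found in the camera images.
- oblong_block: The oblong printing block: light wood, dark lino face on top, 50 mm (its x) by 110 mm (its y) by 40 mm tall, about 0.2 kg; the only oblong one of three loose blocks of the same make. Origin: centre of its underside; z up. Hold it across its 50 mm width, fingertips 20 mm above its underside, so that they pass over the jig's 8 mm strips.
- jig: Registration jig, fixed: plywood bed 240 x 240 mm, upper face at z = 18 mm, two dark strips on it, tops at z = 26. Origin: centre of underside; x away from the robot. Long fence along the far edge (y -110 to +115), inner face x = +90. Short stop at the fence's left end (x +20 to +90), inner face y = +90. Block home: its origin at x 65, y 35, z 18, its y along the jig's y. Firm press: about 10 N.
- square_block: Bystander, must stay where it is: a loose block of the same make, 65 by 65 by 40 mm tall. Origin: centre of its underside.
- round_block: Bystander, must stay where it is: a loose round block of the same make, 72 mm in diameter, 40 mm tall. Origin: centre of its underside.
Not all that is in view belongs to the job. What is shaped like the oblong_block but orange or turquoise is not meant.

How it is judged (in metres and radians):
On the way, in this order (a step that is already met when the one before it is completed fails the run):
1. the oblong block is pressed down on the jig's bed (over 5 N), flat, its centre at least 20 mm short of its home position in both directions and its long side within 20 degrees of the fence (z of oblong_block in the frame of jig between 0.013 and 0.024 m and angle between oblong_block's own z axis and vertical below 0.12 rad and x of oblong_block in the frame of jig between -0.1 and 0.045 m and y of oblong_block in the frame of jig between -0.1 and 0.015 m and angle between the y axis of oblong_block and the y axis of jig, either way round below 0.35 rad and contact force between oblong_block and jig above 5 N), for 0.1 s.
2. the block lies flat against the long fence (within 12 mm and 10 degrees), still 15 mm or more short of the stop (z of oblong_block in the frame of jig between 0.013 and 0.024 m and angle between oblong_block's own z axis and vertical below 0.12 rad and x of oblong_block in the frame of jig between 0.053 and 0.072 m and angle between the y axis of oblong_block and the y axis of jig, either way round below 0.175 rad and y of oblong_block in the frame of jig between -0.11 and 0.02 m), for 0.1 s.
At the end, for the whole second after the job is handed in: the oblong block lies at rest flat on the jig's bed, home against both the long fence and the short stop: its centre within 12 mm of touching each, its long side within 10 degrees of the fence (z of oblong_block in the frame of jig between 0.013 and 0.024 m and angle between oblong_block's own z axis and vertical below 0.12 rad and x of oblong_block in the frame of jig between 0.053 and 0.072 m and angle between the y axis of oblong_block and the y axis of jig, either way round below 0.175 rad and y of oblong_block in the frame of jig between 0.023 and 0.042 m and linear speed of oblong_block below 0.02 m/s).
It fails at once if the square block is moved more than 30 mm (distance of square_block from where it was at the start of the episode above 0.03 m).
It fails at once if the round block is moved more than 30 mm (distance of round_block from where it was at the start of the episode above 0.03 m).
It fails at once if the oblong block is tipped over 45 degrees (angle between oblong_block's own z axis and vertical above 0.785 rad).
It also fails if it takes over 43 s, if anything falls off the work surface, if the arm or the gripper's body presses on something with over 40 N, if the wrist force passes 120 N, or if a joint passes its speed limit or range.

## Working session

There is one attempt and no reset: what is moved stays moved. The work goes in short steps, Python scripts to look and compute and a tool call to move; the robot and the scene stay as the last step left them, time stands still between calls to the robot, and variables do not carry over. Pictures are saved under pics/ and viewed, at most 10 in all, crops included, and the job is handed in when it is done.

Besides the shell and the picture viewer there is one more tool, called after "Request:" as name(argument=value, ...) on one line, values as JSON. servo_tool: Moves the arm, as the interface text tells. Its arguments: {"type":"object","properties":{"dp":{"type":"array","items":{"type":"array","items":{"type":"number"}}},"angular":{"type":"array","items":{"type":"array","items":{"type":"number"}}},"grip":{"type":"array","items":{"type":"number"}},"grip_force":{"type":"number"}},"required":["dp","angular","grip"]}

```bash
mkdir -p pics; python3 - <<'E'
from workcell import env, optics
import cv2, numpy as np, pickle
d={}
for n in("top","scene"):
    s=optics.snapshot(n); d[n]=s; cv2.imwrite(f"pics/{n}0.png",s["frame"])
    print(n,s["fx"],s["fy"],s["cx"],s["cy"],s["position"],s["orientation"])
pickle.dump(d,open("d0.pkl","wb"))
st=env.state(); print({k:np.round(v,3).tolist() for k,v in st.items()}, env.tcp_to_tips)
E
```

```text
top 613.1058425267053 613.1058425267053 324.3045332184439 252.31759730686062 [ 408.97635704   96.14642966 1100.39194253] [ 0.01558398 -0.69889281  0.71453244 -0.02737447]
scene 514.1757058553393 514.1757058553393 322.91134099910164 243.8576672066602 [1042.1543485  -393.69962387  791.81668832] [-0.34296162  0.83972004  0.390094   -0.15834852]
{'time': 0.1, 'q': [1.086, 0.384, 0.016, 1.371, -0.006, 1.388, -0.047], 'joint_vel': [-0.0, -0.002, -0.0, -0.003, 0.001, 0.0, 0.002], 'effort': [0.003, -62.913, 0.847, -37.276, 0.017, 0.01, -0.0], 'tool_pos': [255.73, -569.775, 219.766], 'tool_rot': [-0.001, 0.978, 0.209, -0.0], 'wrist_force': [-0.457, 0.072, -0.259], 'ft_torque': [0.038, -0.018, -0.058], 'grasp_force': 0.0, 'gripper_width': 85.624} 17.0
```

View pics/top0.png

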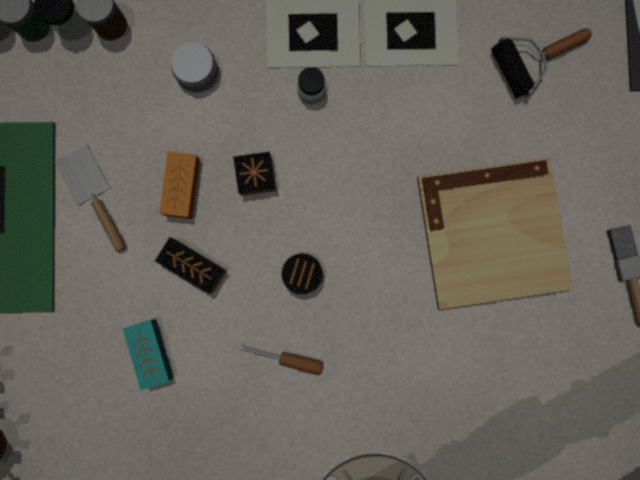

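View pics/scene0.png

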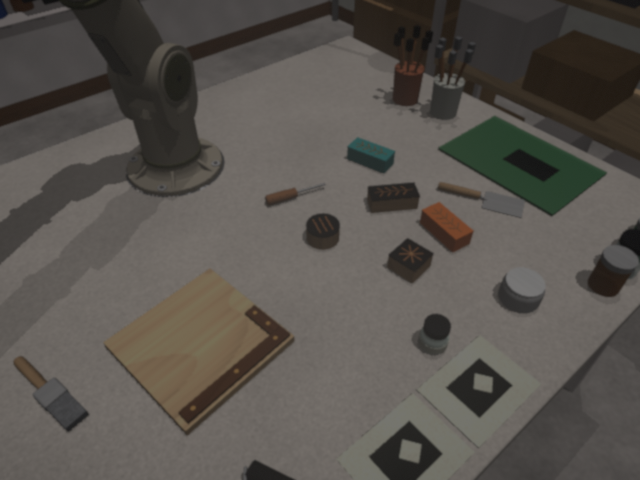

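Candidates in the top view: dark oblong (190,265), orange (179,185), turquoise (148,354), square (255,174) and round (302,274). The dark oblong at (190,265) is the one described. The jig is centred near (495,233), with the fence at the top and the stop at upper left.

```bash
cat > h.py <<'E'
import numpy as np, cv2
from scipy.spatial.transform import Rotation as R
def rot(q): return R.from_quat([q[1],q[2],q[3],q[0]])
def cast(s,uv,z):
    uv=np.atleast_2d(np.asarray(uv,float))
    d=rot(s["orientation"]).apply(np.c_[(uv[:,0]-s["cx"])/s["fx"],(uv[:,1]-s["cy"])/s["fy"],np.ones(len(uv))])
    p=np.asarray(s["position"]); return p+d*((z-p[2])/d[:,2])[:,None]
def blob(m,near):
    cs,_=cv2.findContours(m.astype(np.uint8),cv2.RETR_EXTERNAL,cv2.CHAIN_APPROX_NONE)
    cs=[c for c in cs if cv2.contourArea(c)>150]
    return min(cs,key=lambda c:abs(cv2.pointPolygonTest(c,near,True)) if cv2.pointPolygonTest(c,near,False)<0 else 0)
def rect(s,c,z):
    p=cast(s,c[:,0,:],z)[:,:2].astype(np.float32)
    return cv2.minAreaRect(p), p
E
python3 - <<'E'
from h import *; import pickle
s=pickle.load(open("d0.pkl","rb"))["top"]; f=s["frame"]
cv2.imwrite("pics/crop0.png",cv2.resize(f[220:310,140:240],None,fx=6,fy=6,interpolation=cv2.INTER_CUBIC))
dark=f.max(2)<55
for n,uv in dict(ob=(180,262),sq=(245,165),rd=(302,260)).items():
    c=blob(cv2.morphologyEx(dark.astype(np.uint8),cv2.MORPH_CLOSE,np.ones((7,7))),uv); r,_=rect(s,c,40); print(n,np.round(r[0]),np.round(r[1]),r[2],cv2.boundingRect(c))
hsv=cv2.cvtColor(f,cv2.COLOR_BGR2HSV)
for uv in[(500,270),(488,176),(432,210),(360,200),(190,243),(200,290),(183,262)]: print(uv,f[uv[1],uv[0]],hsv[uv[1],uv[0]])
bed=((hsv[...,1]>60)&(f[...,2]>40)).astype(np.uint8); bed[:,:400]=0
c=blob(bed,(500,270)); r,p=rect(s,c,18); print("jig",r,cv2.boundingRect(c)); print(np.round(cv2.boxPoints(r)))
E
```

```text
ob [455. 309.] [116.  51.] 57.845375061035156 (155, 238, 71, 56)
sq [613. 196.] [71. 66.] 7.152634620666504 (234, 152, 43, 44)
rd [437. 118.] [70. 69.] 25.28489875793457 (282, 253, 42, 42)
(500, 270) [ 83 115 121] [ 25  80 121]
(488, 176) [42 74 99] [ 17 147  99]
(432, 210) [20 30 54] [  9 161  54]
(360, 200) [107 114 118] [ 19  24 118]
(190, 243) [ 96 102 106] [ 18  24 106]
(200, 290) [76 82 85] [20 27 85]
(183, 262) [32 49 73] [ 12 143  73]
jig ((503.3929138183594, -225.42868041992188), (240.3683624267578, 242.16331481933594), 7.102384090423584) (417, 158, 155, 152)
[[ 369. -120.]
 [ 399. -360.]
 [ 638. -331.]
 [ 608.  -90.]]
```

View pics/crop0.png

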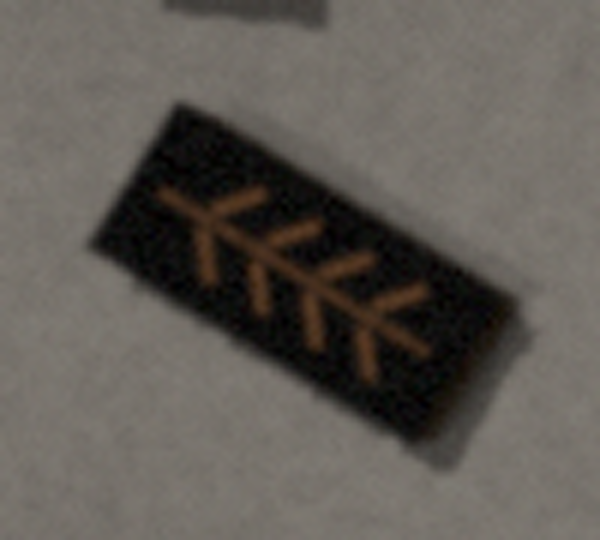

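The crop confirms it: black lino face with a fern pattern on light wood sides. Its corners in crop pixels are about (180,103), (518,300), (425,440) and (90,245). Next I compute the geometry and a path.

```bash
cat >> h.py <<'E'
def plan(p,q,tgt,dyaw=0):
    """shift in tool axes (m) from tcp p (mm), quat q, to world tgt"""
    return np.round(rot(q).inv().apply(np.asarray(tgt)-p)/1000,4)
E
python3 - <<'E'
from h import *; import pickle
from workcell import env
s=pickle.load(open("d0.pkl","rb"))["top"]
c=np.array([(180,103),(518,300),(425,440),(90,245)])
P=cast(s,(c+.5)/6-.5+[140,220],40)[:,:2]; print(np.round(P),"centre",P.mean(0))
print([np.linalg.norm(P[i]-P[i-1]).round(1) for i in range(4)])
l=(P[1]-P[0])+(P[2]-P[3]); w=(P[1]-P[2])+(P[0]-P[3]); print("long",np.degrees(np.arctan2(l[1],l[0])),"width",np.degrees(np.arctan2(w[1],w[0])))
st=env.state(); q=st["tool_rot"];p=st["tool_pos"]; print("tool y yaw",np.degrees(np.arctan2(*rot(q).apply([0,1,0])[1::-1])))
for a,b in[(p,[560,-150,200]),([560,-150,200],[P.mean(0)[0],P.mean(0)[1],200])]: print(plan(a,q,b))
E
```

```text
[[506. 345.]
 [447. 248.]
 [408. 275.]
 [466. 371.]] centre [456.59037599 309.64703269]
[np.float64(48.1), np.float64(113.0), np.float64(48.0), np.float64(111.6)]
long -121.39396108431177 width -33.62065785305112
tool y yaw -65.82858402693296
[ 0.4495 -0.2583  0.0202]
[ 0.0939 -0.4617  0.0008]
```

Request:
servo_tool(dp=[[0.045, -0.0258, 0.002], [0.045, -0.0258, 0.002], [0.045, -0.0258, 0.002], [0.045, -0.0258, 0.002], [0.045, -0.0258, 0.002], [0.045, -0.0258, 0.002], [0.045, -0.0258, 0.002], [0.045, -0.0258, 0.002], [0.045, -0.0258, 0.002], [0.045, -0.0258, 0.002]], angular=[[0, 0, 0], [0, 0, 0], [0, 0, 0], [0, 0, 0], [0, 0, 0], [0, 0, 0], [0, 0, 0], [0, 0, 0], [0, 0, 0], [0, 0, 0]], grip=[0.085, 0.085, 0.085, 0.085, 0.085, 0.085, 0.085, 0.085, 0.085, 0.085])

```text
time: 1.35
tool_pos: [561.3, -149.2, 200.3]
tool_rot: [-0.0, 0.978, 0.209, -0.0]
wrist_force: [0.0, -0.3, -0.2]
gripper_width: 85.1
grasp_force: 0.0
```

Request:
servo_tool(dp=[[0.0094, -0.0462, 0], [0.0094, -0.0462, 0], [0.0094, -0.0462, 0], [0.0094, -0.0462, 0], [0.0094, -0.0462, 0], [0.0094, -0.0462, 0], [0.0094, -0.0462, 0], [0.0094, -0.0462, 0], [0.0094, -0.0462, 0], [0.0094, -0.0462, 0]], angular=[[0, 0, 0], [0, 0, 0], [0, 0, 0], [0, 0, 0], [0, 0, 0], [0, 0, 0], [0, 0, 0], [0, 0, 0], [0, 0, 0], [0, 0, 0]], grip=[0.085, 0.085, 0.085, 0.085, 0.085, 0.085, 0.085, 0.085, 0.085, 0.085])

```text
time: 2.6
tool_pos: [456.8, 310.6, 200.5]
tool_rot: [0.0, 0.978, 0.209, -0.0]
wrist_force: [0.2, -0.4, 0.4]
gripper_width: 84.6
grasp_force: 0.0
```

Request:
servo_tool(dp=[[0, 0, 0], [0, 0, 0], [0, 0, 0], [0, 0, 0], [0, 0, 0], [0, 0, 0], [0, 0, 0], [0, 0, 0], [0, 0, 0], [0, 0, 0]], angular=[[0, 0, -0.074], [0, 0, -0.074], [0, 0, -0.074], [0, 0, -0.074], [0, 0, -0.074], [0, 0, -0.074], [0, 0, -0.074], [0, 0, -0.075], [0, 0, 0], [0, 0, 0]], grip=[0.085, 0.085, 0.085, 0.085, 0.085, 0.085, 0.085, 0.085, 0.085, 0.085])

```text
time: 3.85
tool_pos: [457.3, 309.3, 200.5]
tool_rot: [-0.0, 0.874, 0.485, -0.0]
wrist_force: [0.2, -1.3, -1.0]
gripper_width: 84.7
grasp_force: 0.0
```

```bash
python3 - <<'E'
from h import *
from workcell import env,optics
s=optics.snapshot("wrist"); cv2.imwrite("pics/w1.png",s["frame"])
print(s["position"]); st=env.state(); print(st["tool_pos"],st["tool_rot"],env.tcp_to_tips)
f=s["frame"]; dark=cv2.morphologyEx((f.max(2)<45).astype(np.uint8),cv2.MORPH_CLOSE,np.ones((15,15)))
cs,_=cv2.findContours(dark,cv2.RETR_EXTERNAL,cv2.CHAIN_APPROX_NONE)
for c in cs:
    if cv2.contourArea(c)>2000: r,_=rect(s,c,40); print(cv2.boundingRect(c),r,cv2.contourArea(c))
y=rot(st["tool_rot"]).apply([0,1,0]);print("tool y yaw",np.degrees(np.arctan2(y[1],y[0])))
E
```

```text
[493.07803003 367.69174836 353.17395537]
[457.36363056 309.31954512 200.6040443 ] [ 3.66068508e-06  8.74350014e-01  4.85295822e-01 -1.34710571e-04] 17.0
(0, 302, 640, 178) ((365.92205810546875, 159.53329467773438), (200.6888427734375, 666.2442626953125), 58.209686279296875) 66756.5
(488, 178, 105, 103) ((611.4869995117188, 200.81283569335938), (69.21995544433594, 66.25465393066406), 6.759886264801025) 5624.5
(282, 151, 61, 128) ((454.3830871582031, 313.8927917480469), (109.48344421386719, 48.863548278808594), 57.69273376464844) 7236.0
tool y yaw -31.936288955248006
```

View pics/w1.png

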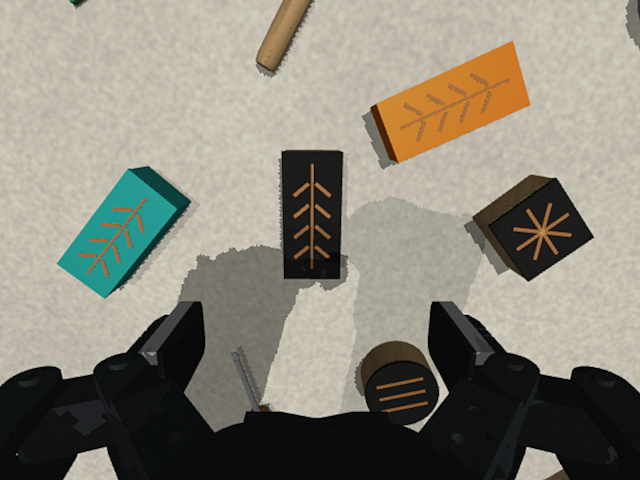

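The wrist view shows the oblong block at (312,214), lined up with the fingers (open pads at x≈200 and 432). Both views agree to within about 5 mm, so I descend on the average.

Request:
servo_tool(dp=[[0.001, -0.003, 0.02], [0, 0, 0.025], [0, 0, 0.025], [0, 0, 0.025], [0, 0, 0.025], [0, 0, 0.02], [0, 0, 0.013], [0, 0, 0.01], [0, 0, 0], [0, 0, 0]], angular=[[0, 0, 0], [0, 0, 0], [0, 0, 0], [0, 0, 0], [0, 0, 0], [0, 0, 0], [0, 0, 0], [0, 0, 0], [0, 0, 0], [0, 0, 0]], grip=[0.085, 0.085, 0.085, 0.085, 0.085, 0.085, 0.085, 0.085, 0.085, 0.04], grip_force=60)

```text
time: 5.15
tool_pos: [455.8, 312.2, 38.4]
tool_rot: [-0.0, 0.874, 0.486, 0.001]
wrist_force: [0.6, -0.3, 0.2]
gripper_width: 69.3
grasp_force: 0.0
```

Request:
servo_tool(dp=[[0, 0, 0], [0, 0, 0], [0, 0, 0], [0, 0, 0], [0, 0, 0], [0, 0, 0], [0, 0, 0], [0, 0, 0], [0, 0, 0], [0, 0, 0]], angular=[[0, 0, 0], [0, 0, 0], [0, 0, 0], [0, 0, 0], [0, 0, 0], [0, 0, 0], [0, 0, 0], [0, 0, 0], [0, 0, 0], [0, 0, 0]], grip=[0.04, 0.04, 0.04, 0.04, 0.04, 0.04, 0.04, 0.04, 0.04, 0.04])

```text
time: 6.4
tool_pos: [455.4, 311.9, 37.7]
tool_rot: [-0.0, 0.874, 0.486, 0.0]
wrist_force: [-0.5, -0.3, -0.1]
gripper_width: 39.8
grasp_force: 0.0
```

Width 39.8 mm with no grip force: something is off, so I look.

```bash
python3 - <<'E'
from h import *
from workcell import env,optics
s=optics.snapshot("wrist"); a=s["frame"]
b=optics.snapshot("scene")["frame"][120:300,280:520]
b=cv2.resize(b,(640,480))
cv2.imwrite("pics/w2.png",np.hstack([cv2.resize(a,(400,300)),cv2.resize(b,(400,300))])); print({k:v for k,v in env.state().items() if k[0] in "g"},env.tcp_to_tips)
E
```

```text
{'grasp_force': 0.0, 'gripper_width': 40.01908641885742} 17.0
```

View pics/w2.png

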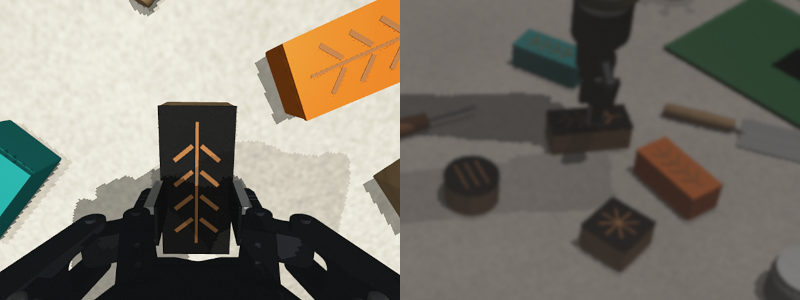

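Request:
servo_tool(dp=[[0, 0, 0], [0, 0, 0], [0, 0, 0], [0, 0, 0], [0, 0, 0], [0, 0, 0], [0, 0, 0], [0, 0, 0], [0, 0, 0], [0, 0, 0]], angular=[[0, 0, 0], [0, 0, 0], [0, 0, 0], [0, 0, 0], [0, 0, 0], [0, 0, 0], [0, 0, 0], [0, 0, 0], [0, 0, 0], [0, 0, 0]], grip=[0.03, 0.03, 0.03, 0.03, 0.03, 0.03, 0.03, 0.03, 0.03, 0.03], grip_force=60)

```text
time: 7.75
tool_pos: [455.4, 311.9, 37.8]
tool_rot: [-0.0, 0.874, 0.486, 0.0]
wrist_force: [0.0, 0.3, -0.3]
gripper_width: 30.1
grasp_force: 0.0
```

```bash
python3 - <<'E'
from h import *
from workcell import env,optics
a=optics.snapshot("wrist")["frame"]
cv2.imwrite("pics/w3.png",cv2.resize(a[130:480,170:470],(600,700))[:600]); print({k:v for k,v in env.state().items() if k[0] in "gt"},env.tcp_to_tips)
E
```

```text
{'time': 7.8, 'tool_pos': array([455.39803657, 311.89043033,  37.75593785]), 'tool_rot': array([-2.98996991e-05,  8.73984957e-01,  4.85952974e-01,  3.21789114e-05]), 'grasp_force': 0.0, 'gripper_width': 30.04222022868777} 17.0
```

View pics/w3.png

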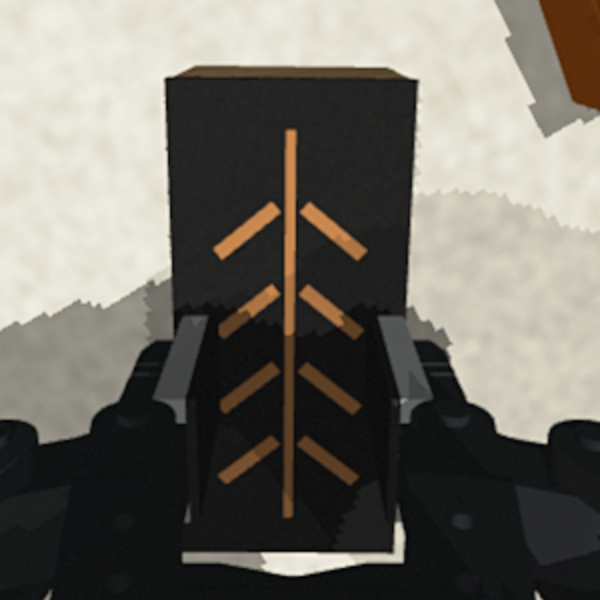

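The pads look as if they stand over the lino rather than beside it: tips at crop (207,315) and (378,315), inside the block edges at x≈175 and 406. I check this numerically in the tool frame.

```bash
python3 - <<'E'
from h import *
from workcell import env,optics
s=optics.snapshot("wrist"); st=env.state(); T=rot(st["tool_rot"]); p=st["tool_pos"]
print("cam in tool",T.inv().apply(s["position"]-p), "fx",s["fx"], "cam axis in tool",(T.inv()*rot(s["orientation"])).as_matrix()[:,2])
L=lambda c,z:np.round(T.inv().apply(cast(s,[(170+x/2,130+y/2) for x,y in c],z)-p),1).tolist()
b=[(166,78),(417,78),(393,550),(183,550)]
for z in(0,20,40,60): print("block",z,L(b,z))
for z in(10,21,30,40,50,60,70): print("tips",z,L([(207,315),(378,315)],z), "upper",L([(190,400),(400,400)],z))
E
```

```text
cam in tool [  68.41157913   -0.59515226 -152.64395279] fx 378.24920976429064 cam axis in tool [-0.26928367 -0.00149448  0.96305975]
block 0 [[52.8, -32.2, 37.8], [52.8, 30.1, 37.8], [-85.3, 29.2, 37.8], [-85.5, -33.2, 37.8]]
block 20 [[54.4, -28.9, 17.8], [54.4, 26.8, 17.8], [-69.2, 26.0, 17.8], [-69.3, -29.8, 17.8]]
block 40 [[56.0, -25.6, -2.2], [56.1, 23.6, -2.2], [-53.0, 22.9, -2.2], [-53.1, -26.4, -2.2]]
block 60 [[57.7, -22.2, -22.2], [57.7, 20.4, -22.2], [-36.9, 19.8, -22.2], [-37.0, -23.0, -22.2]]
tips 10 [[-6.3, -22.7, 27.8], [-6.2, 21.2, 27.8]] upper [[-30.5, -27.9, 27.8], [-30.4, 27.7, 27.8]]
tips 21 [[-1.7, -21.3, 16.8], [-1.7, 19.8, 16.8]] upper [[-24.4, -26.2, 16.8], [-24.4, 26.0, 16.8]]
tips 30 [[2.0, -20.2, 7.8], [2.1, 18.7, 7.8]] upper [[-19.5, -24.9, 7.8], [-19.4, 24.6, 7.8]]
tips 40 [[6.2, -19.0, -2.2], [6.2, 17.5, -2.2]] upper [[-14.0, -23.3, -2.2], [-13.9, 23.0, -2.2]]
tips 50 [[10.3, -17.8, -12.2], [10.3, 16.3, -12.2]] upper [[-8.5, -21.8, -12.2], [-8.5, 21.4, -12.2]]
tips 60 [[14.4, -16.5, -22.2], [14.5, 15.1, -22.2]] upper [[-3.1, -20.3, -22.2], [-3.0, 19.9, -22.2]]
tips 70 [[18.6, -15.3, -32.2], [18.6, 13.9, -32.2]] upper [[2.4, -18.8, -32.2], [2.5, 18.3, -32.2]]
```

Measured against the block (edges at y −25.6 and +23.6 in the tool frame, at z=40), the pad tips sit about 10 mm above the lino. So the actual tips are some 25–30 mm short of the stated offset. I open, go down to a height that is safe under either reading, and try the grip.

Request:
servo_tool(dp=[[0, 0, 0], [0, 0, 0], [0, 0, 0], [0, 0, 0], [0, 0, 0], [0, 0, 0.005], [0, -0.001, 0.005], [0, 0, 0.005], [0, 0, 0.002], [0, 0, 0]], angular=[[0, 0, 0], [0, 0, 0], [0, 0, 0], [0, 0, 0], [0, 0, 0], [0, 0, 0], [0, 0, 0], [0, 0, 0], [0, 0, 0], [0, 0, 0]], grip=[0.085, 0.085, 0.085, 0.085, 0.085, 0.085, 0.085, 0.085, 0.085, 0.085])

```text
time: 9.1
tool_pos: [454.5, 312.4, 20.6]
tool_rot: [-0.0, 0.874, 0.486, -0.0]
wrist_force: [-0.2, 0.3, 0.4]
gripper_width: 84.8
grasp_force: 0.0
```

Request:
servo_tool(dp=[[0, 0, 0], [0, 0, 0], [0, 0, 0], [0, 0, 0], [0, 0, 0], [0, 0, 0], [0, 0, 0], [0, 0, 0], [0, 0, 0], [0, 0, 0]], angular=[[0, 0, 0], [0, 0, 0], [0, 0, 0], [0, 0, 0], [0, 0, 0], [0, 0, 0], [0, 0, 0], [0, 0, 0], [0, 0, 0], [0, 0, 0]], grip=[0.04, 0.04, 0.04, 0.04, 0.04, 0.04, 0.04, 0.04, 0.04, 0.04], grip_force=20)

```text
time: 10.35
tool_pos: [454.8, 312.5, 21.0]
tool_rot: [0.0, 0.874, 0.486, 0.0]
wrist_force: [-0.6, -1.2, 5.8]
gripper_width: 49.3
grasp_force: 21.2
```

```bash
python3 - <<'E'
from h import *
from workcell import env,optics
a=optics.snapshot("wrist")["frame"]
cv2.imwrite("pics/w4.png",cv2.resize(a[130:480,170:470],(600,700))[:600]); print({k:v for k,v in env.state().items() if k[0] in "gtw"},env.tcp_to_tips)
E
```

```text
{'time': 10.4, 'tool_pos': array([454.73384007, 312.53311891,  21.01491585]), 'tool_rot': array([-1.07795073e-06,  8.74002835e-01,  4.85920757e-01,  2.49030832e-04]), 'wrist_force': array([-1.55921821, -0.75854827,  4.91820937]), 'grasp_force': 21.242824494838715, 'gripper_width': 49.14330173879278} 17.0
```

View pics/w4.png

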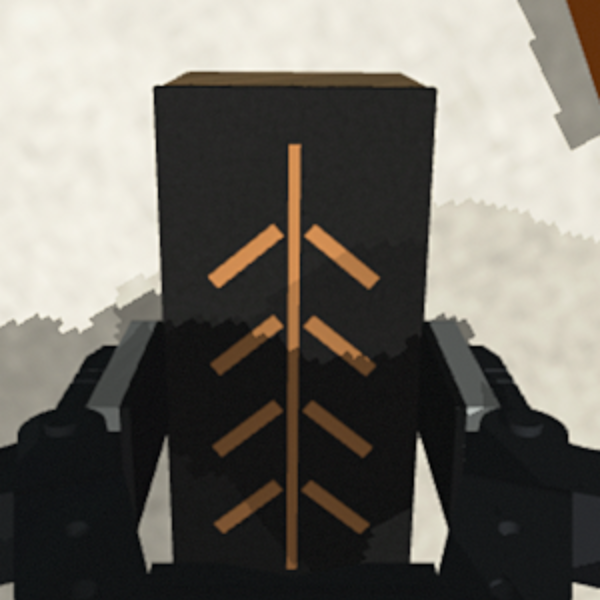

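The pads do touch now (49 mm, 21 N), but the tips sit at about z≈36 and only catch the top few millimetres. I open, descend 13 mm further, then grip firmly.

Request:
servo_tool(dp=[[0, 0, 0], [0, 0, 0], [0, 0, 0.003], [0, 0, 0.003], [0, 0, 0.003], [0, 0, 0.003], [0, 0, 0.001], [0, 0, 0], [0, 0, 0], [0, 0, 0]], angular=[[0, 0, 0], [0, 0, 0], [0, 0, 0], [0, 0, 0], [0, 0, 0], [0, 0, 0], [0, 0, 0], [0, 0, 0], [0, 0, 0], [0, 0, 0]], grip=[0.075, 0.075, 0.075, 0.075, 0.075, 0.075, 0.075, 0.075, 0.04, 0.04], grip_force=60)

```text
time: 11.65
tool_pos: [454.9, 312.7, 8.2]
tool_rot: [-0.0, 0.874, 0.486, 0.0]
wrist_force: [0.3, -0.1, -0.6]
gripper_width: 48.7
grasp_force: 62.7
```

Request:
servo_tool(dp=[[0, 0, 0], [0, 0, 0], [0, 0, 0], [0, 0, 0], [0, 0, -0.005], [0, 0, -0.01], [0, 0, -0.01], [0, 0, -0.02], [0, 0, -0.02], [0, 0, -0.02]], angular=[[0, 0, 0], [0, 0, 0], [0, 0, 0], [0, 0, 0], [0, 0, 0], [0, 0, 0], [0, 0, 0], [0, 0, 0], [0, 0, 0], [0, 0, 0]], grip=[0.04, 0.04, 0.04, 0.04, 0.04, 0.04, 0.04, 0.04, 0.04, 0.04], grip_force=60)

```text
time: 12.9
tool_pos: [454.7, 312.7, 94.8]
tool_rot: [-0.0, 0.874, 0.486, 0.001]
wrist_force: [-0.2, 0.5, -0.9]
gripper_width: 48.8
grasp_force: 62.7
```

Request:
servo_tool(dp=[[-0.0437, 0.035, 0], [-0.0437, 0.035, 0], [-0.0437, 0.035, 0], [-0.0437, 0.035, 0], [-0.0437, 0.035, 0], [-0.0437, 0.035, 0], [-0.0437, 0.035, 0], [-0.0437, 0.035, 0], [-0.0437, 0.035, 0], [-0.0437, 0.035, 0]], angular=[[0, 0, 0], [0, 0, 0], [0, 0, 0], [0, 0, 0], [0, 0, 0], [0, 0, 0], [0, 0, 0], [0, 0, 0], [0, 0, 0], [0, 0, 0]], grip=[0.04, 0.04, 0.04, 0.04, 0.04, 0.04, 0.04, 0.04, 0.04, 0.04])

```text
time: 14.15
tool_pos: [521.7, -245.2, 94.3]
tool_rot: [0.001, 0.874, 0.486, 0.001]
wrist_force: [1.7, -0.2, -1.8]
gripper_width: 49.5
grasp_force: 62.9
```

Request:
servo_tool(dp=[[0, 0, 0], [0, 0, 0], [0, 0, 0], [0, 0, 0], [0, 0, 0], [0, 0, 0], [0, 0, 0], [0, 0, 0], [0, 0, 0], [0, 0, 0]], angular=[[0, 0, -0.085], [0, 0, -0.085], [0, 0, -0.085], [0, 0, -0.085], [0, 0, -0.085], [0, 0, -0.085], [0, 0, -0.085], [0, 0, -0.085], [0, 0, 0], [0, 0, 0]], grip=[0.04, 0.04, 0.04, 0.04, 0.04, 0.04, 0.04, 0.04, 0.04, 0.04])

```text
time: 15.4
tool_pos: [521.4, -243.6, 93.4]
tool_rot: [0.0, 0.663, 0.749, 0.0]
wrist_force: [0.4, -0.0, -2.1]
gripper_width: 49.1
grasp_force: 62.8
```

```bash
python3 - <<'E'
from h import *
from workcell import env,optics
st=env.state(); y=rot(st["tool_rot"]).apply([0,1,0]); print(st["tool_pos"],np.degrees(np.arctan2(y[1],y[0])),st["gripper_width"],st["wrist_force"],st["q"])
a=optics.snapshot("wrist")["frame"]; b=optics.snapshot("top")["frame"][100:400,340:640]
cv2.imwrite("pics/w5.png",np.hstack([cv2.resize(a,(400,300)),cv2.resize(b,(400,400))[:300]]))
E
```

```text
[ 521.39567331 -243.55198645   93.38917793] 6.999166444108292 49.05972863294528 [ 0.4206416  -0.0245833  -2.06674649] [ 0.77409491  0.41919218 -0.50023176  1.66090251  0.21887024  1.11684389
  0.33608734]
```

View pics/w5.png

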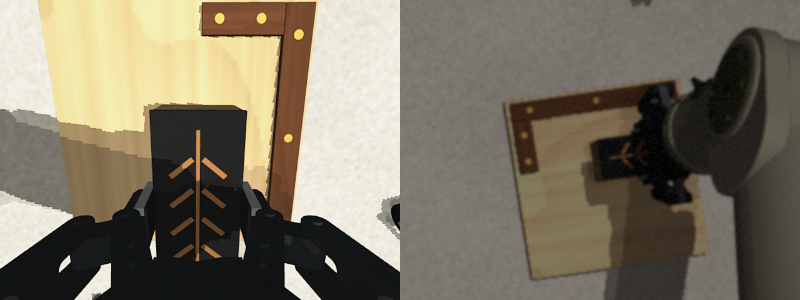

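The wrist and top views show the block held, its long side parallel to the fence, over clear bed. Lowering.

Request:
servo_tool(dp=[[0, 0, 0.015], [0, 0, 0.02], [0, 0, 0.015], [0, 0, 0.01], [0, 0, 0.003], [0, 0, 0.001], [0, 0, 0.001], [0, 0, 0.001], [0, 0, 0], [0, 0, 0]], angular=[[0, 0, 0], [0, 0, 0], [0, 0, 0], [0, 0, 0], [0, 0, 0], [0, 0, 0], [0, 0, 0], [0, 0, 0], [0, 0, 0], [0, 0, 0]], grip=[0.04, 0.04, 0.04, 0.04, 0.04, 0.04, 0.04, 0.04, 0.04, 0.04])

```text
time: 16.75
tool_pos: [521.2, -243.5, 26.8]
tool_rot: [0.0, 0.662, 0.75, 0.0]
wrist_force: [-0.5, 0.2, -1.5]
gripper_width: 48.6
grasp_force: 62.9
```

Request:
servo_tool(dp=[[0, 0, 0.0005], [0, 0, 0], [0, 0, 0.0005], [0, 0, 0], [0, 0, 0.0005], [0, 0, 0], [0, 0, 0.0005], [0, 0, 0], [0, 0, 0], [0, 0, 0]], angular=[[0, 0, 0], [0, 0, 0], [0, 0, 0], [0, 0, 0], [0, 0, 0], [0, 0, 0], [0, 0, 0], [0, 0, 0], [0, 0, 0], [0, 0, 0]], grip=[0.04, 0.04, 0.04, 0.04, 0.04, 0.04, 0.04, 0.04, 0.04, 0.04])

```text
time: 18.0
tool_pos: [521.3, -243.5, 26.1]
tool_rot: [0.0, 0.662, 0.75, -0.0]
wrist_force: [-7.3, 3.3, 13.7]
gripper_width: 48.9
grasp_force: 64.8
```

Pressed with about 14 N and held. I ease off to a light contact and slide toward the fence.

Request:
servo_tool(dp=[[0, 0, -0.001], [0, 0.005, 0], [0, 0.006, 0], [0, 0.006, 0], [0, 0.006, 0], [0, 0.006, 0], [0, 0.006, 0], [0, 0.006, 0], [0, 0.004, 0], [0, 0, 0]], angular=[[0, 0, 0], [0, 0, 0], [0, 0, 0], [0, 0, 0], [0, 0, 0], [0, 0, 0], [0, 0, 0], [0, 0, 0], [0, 0, 0], [0, 0, 0]], grip=[0.04, 0.04, 0.04, 0.04, 0.04, 0.04, 0.04, 0.04, 0.04, 0.04])

```text
time: 19.25
tool_pos: [566.6, -238.5, 26.2]
tool_rot: [0.001, 0.662, 0.749, 0.0]
wrist_force: [-0.3, -0.8, 4.1]
gripper_width: 48.8
grasp_force: 63.6
```

Request:
servo_tool(dp=[[0, 0.001, 0], [0, 0.001, 0], [0, 0.001, 0], [0, 0, 0], [0, 0, 0], [0, 0, 0], [0, 0, 0], [0, 0, 0], [0, 0, 0], [0, 0, 0]], angular=[[0, 0, 0], [0, 0, 0], [0, 0, 0], [0, 0, 0], [0, 0, 0], [0, 0, 0], [0, 0, 0], [0, 0, 0], [0, 0, 0], [0, 0, 0]], grip=[0.04, 0.04, 0.04, 0.04, 0.04, 0.04, 0.04, 0.04, 0.04, 0.04])

```text
time: 20.5
tool_pos: [568.8, -238.2, 26.2]
tool_rot: [0.0, 0.662, 0.749, -0.0]
wrist_force: [-4.0, -0.5, 6.6]
gripper_width: 49.0
grasp_force: 63.9
```

Request:
servo_tool(dp=[[0, 0.0005, 0], [0, 0.0005, 0], [0, 0.0005, 0], [0, 0.0005, 0], [0, 0.0005, 0], [0, 0, 0], [0, 0, 0], [0, 0, 0], [0, 0, 0], [0, 0, 0]], angular=[[0, 0, 0], [0, 0, 0], [0, 0, 0], [0, 0, 0], [0, 0, 0], [0, 0, 0], [0, 0, 0], [0, 0, 0], [0, 0, 0], [0, 0, 0]], grip=[0.04, 0.04, 0.04, 0.04, 0.04, 0.04, 0.04, 0.04, 0.04, 0.04])

```text
time: 21.75
tool_pos: [569.6, -238.1, 26.2]
tool_rot: [-0.001, 0.662, 0.749, -0.001]
wrist_force: [-10.7, 0.9, 12.8]
gripper_width: 48.9
grasp_force: 64.7
```

The side force climbs to about 11 N and motion stops, so the block is against the fence. I ease the push and slide along the fence.

Request:
servo_tool(dp=[[0, -0.0015, -0.0007], [0.005, 0, 0], [0.006, 0, 0], [0.006, 0, 0], [0.006, 0, 0], [0.006, 0, 0], [0.006, 0, 0], [0.006, 0, 0], [0.006, 0, 0], [0.002, 0, 0]], angular=[[0, 0, 0], [0, 0, 0], [0, 0, 0], [0, 0, 0], [0, 0, 0], [0, 0, 0], [0, 0, 0], [0, 0, 0], [0, 0, 0], [0, 0, 0]], grip=[0.04, 0.04, 0.04, 0.04, 0.04, 0.04, 0.04, 0.04, 0.04, 0.04])

```text
time: 23.0
tool_pos: [563.4, -188.1, 26.2]
tool_rot: [-0.0, 0.662, 0.75, -0.0]
wrist_force: [-2.8, -4.0, 0.5]
gripper_width: 48.3
grasp_force: 63.3
```

Request:
servo_tool(dp=[[0.001, 0, 0], [0.001, 0, 0], [0.001, 0, 0], [0.001, 0, 0], [0.001, 0, 0], [0, 0, 0], [0, 0, 0], [0, 0, 0], [0, 0, 0], [0, 0, 0]], angular=[[0, 0, 0], [0, 0, 0], [0, 0, 0], [0, 0, 0], [0, 0, 0], [0, 0, 0], [0, 0, 0], [0, 0, 0], [0, 0, 0], [0, 0, 0]], grip=[0.04, 0.04, 0.04, 0.04, 0.04, 0.04, 0.04, 0.04, 0.04, 0.04])

```text
time: 24.25
tool_pos: [562.8, -184.2, 26.2]
tool_rot: [-0.0, 0.662, 0.75, -0.0]
wrist_force: [-3.1, -4.4, -0.2]
gripper_width: 48.6
grasp_force: 63.0
```

Request:
servo_tool(dp=[[0.0005, 0, 0], [0.0005, 0, 0], [0.0005, 0, 0], [0.0005, 0, 0], [0.0005, 0, 0], [0.0005, 0, 0], [0, 0, 0], [0, 0, 0], [0, 0, 0], [0, 0, 0]], angular=[[0, 0, 0], [0, 0, 0], [0, 0, 0], [0, 0, 0], [0, 0, 0], [0, 0, 0], [0, 0, 0], [0, 0, 0], [0, 0, 0], [0, 0, 0]], grip=[0.04, 0.04, 0.04, 0.04, 0.04, 0.04, 0.04, 0.04, 0.04, 0.04])

```text
time: 25.5
tool_pos: [562.8, -184.0, 26.6]
tool_rot: [0.001, 0.663, 0.749, -0.001]
wrist_force: [-2.2, -10.5, 0.6]
gripper_width: 49.0
grasp_force: 63.0
```

```bash
python3 - <<'E'
from h import *
from workcell import env,optics
a=optics.snapshot("wrist")["frame"]; print(env.state()["wrist_force"])
cv2.imwrite("pics/w6.png",a)
E
```

```text
[ -1.13604487 -10.62502735  -0.58005283]
```

View pics/w6.png

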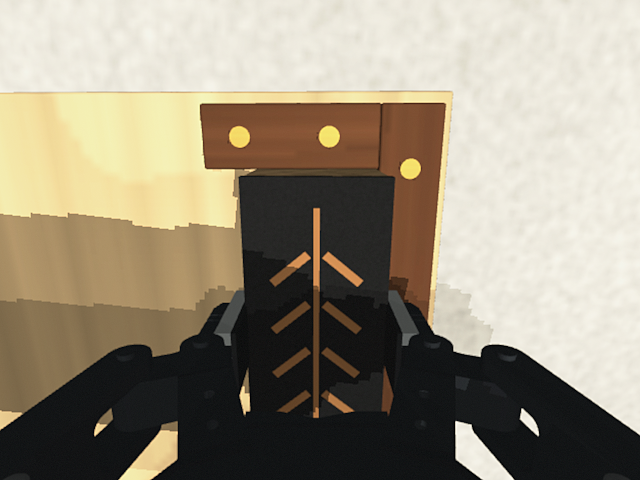

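The wrist view shows the block's end at the short stop (row ≈175) and its side at the fence (column ≈393), square to both. The stop force is 10 N with no further motion. I ease off, settle it, release and lift.

Request:
servo_tool(dp=[[-0.001, 0, 0.0005], [-0.001, 0, 0.0005], [0, 0, 0.0003], [0, 0, 0], [0, 0, 0], [0, 0, 0], [0, 0, 0], [0, 0, 0], [0, 0, 0], [0, 0, 0]], angular=[[0, 0, 0], [0, 0, 0], [0, 0, 0], [0, 0, 0], [0, 0, 0], [0, 0, 0], [0, 0, 0], [0, 0, 0], [0, 0, 0], [0, 0, 0]], grip=[0.04, 0.04, 0.04, 0.04, 0.055, 0.065, 0.075, 0.075, 0.075, 0.075])

```text
time: 26.8
tool_pos: [563.1, -182.8, 25.1]
tool_rot: [-0.0, 0.662, 0.75, 0.0]
wrist_force: [0.6, 0.2, 0.1]
gripper_width: 74.9
grasp_force: 0.0
```

Request:
servo_tool(dp=[[0, 0, 0], [0, 0, -0.005], [0, 0, -0.01], [0, 0, -0.02], [0, 0, -0.02], [0, 0, -0.02], [0, 0, -0.02], [0, 0, -0.02], [0, 0, 0], [0, 0, 0]], angular=[[0, 0, 0], [0, 0, 0], [0, 0, 0], [0, 0, 0], [0, 0, 0], [0, 0, 0], [0, 0, 0], [0, 0, 0], [0, 0, 0], [0, 0, 0]], grip=[0.075, 0.075, 0.075, 0.075, 0.075, 0.075, 0.075, 0.075, 0.075, 0.075])

```text
time: 28.05
tool_pos: [562.8, -182.9, 140.0]
tool_rot: [0.0, 0.662, 0.75, -0.0]
wrist_force: [-0.0, -0.0, -0.4]
gripper_width: 75.0
grasp_force: 0.0
```

```bash
python3 - <<'E'
from h import *
from workcell import env,optics
s=optics.snapshot("wrist"); f=s["frame"]; print(env.state()["time"],env.state()["tool_pos"])
cv2.imwrite("pics/w7.png",f)
dark=cv2.morphologyEx((f.max(2)<50).astype(np.uint8),cv2.MORPH_CLOSE,np.ones((15,15)))
cs,_=cv2.findContours(dark,cv2.RETR_EXTERNAL,cv2.CHAIN_APPROX_NONE)
a=np.radians(7.1)
for c in cs:
    if cv2.contourArea(c)>2000:
        r,_=rect(s,c,58); d=np.array(r[0])-[503.4,-225.4]
        print(cv2.boundingRect(c),r,"jig",d@[np.cos(a),np.sin(a)],d@[-np.sin(a),np.cos(a)])
E
```

```text
28.1 [ 562.55232543 -182.82915665  139.52778051]
(0, 297, 640, 183) ((578.09375, -293.4832763671875), (498.42645263671875, 153.66766357421875), 7.271295070648193) jig 65.70580018511878 -76.79346737832964
(276, 160, 81, 180) ((562.7261352539062, -188.54434204101562), (49.34891891479492, 121.50180053710938), 7.068314552307129) jig 63.42663251373838 29.240248557794686
```

View pics/w7.png

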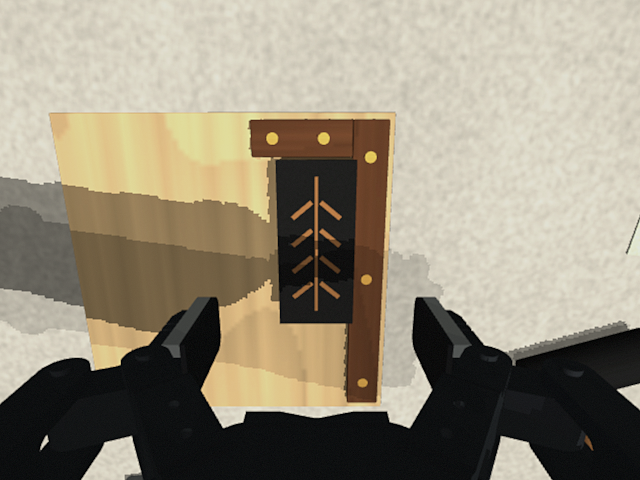

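The block lies flat and square at (276–357, 160–323), touching the stop above and the fence on the right. The measured yaw is 7.07° against the jig's 7.1°, x≈63.4, and its far end is at y≈90. Handing in.

```bash
python3 -c "
from workcell import job_done
print(job_done())"
```

```text
the job is handed in; nothing more can be done
None
```

The oblong block was pressed on the bed, slid to the fence and then along it to the stop, and the job is handed in; the last picture shows it flat and square against both, and the square and round blocks were never touched, though I did not re-photograph them.

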